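Close the pill box and show its mark to the glass

ROBOT

A 6-joint arm with a two-finger parallel gripper is mounted at the origin on the work surface. World frame = base frame: x ahead of the robot, y to its left, z up, the work surface at z = 0. Lengths are in m, angles in rad, forces in N, time in s.
With the tool pointing down it reaches from about 0.3 to 0.875 m from the base axis. Payload 6.4 kg.
Tool frame: the origin (TCP) lies between the finger pads; the fingertips stand 25 mm ahead of it and the grasp point (between the pads) lies 6 mm ahead of it; z points along the fingers, y is the line along which they close (so a half turn about z gives the same grasp; the last joint's range is limited). The gripper opens to 85 mm and grips with 20 to 120 N. Pads are 22 mm wide; open, the fingers measure 114 mm over their backs; the gripper's body (76 mm by 85 mm) begins 54 mm behind the grasp point. The pads swing forward as they close: fully open they stand 13 mm farther back than shut.
Start: joints at [-1.462, 0.181, 1.607, -0, 1.354, -0.206], TCP at [0.178, -0.547, 0.256] pointing down, gripper open.
Joint ranges: [-2.99, 2.99], [-0.89, 2.07], [0.3, 2.58], [-1.14, 4.28], [0, 2.63], [-3.12, 3.12]. Speed limits (rad/s): [2.57, 2.57, 3.01, 3.14, 3.14, 3.14].

INTERFACE

Orientations are given as a unit quaternion [w, x, y, z].
In Python, from bench import ctrl gives the robot as it stands.
- The arm moves only by the tool servo_tool, never from a script. Its argument "series" is text: rows parted by semicolons, each of 7 numbers parted by spaces: the gripper command: -1 is fully open, 1 is shut, values between are in proportion, then the shift along the tool's x, y, z in m, then the turn, a rotation vector about the tool's x, y, z in degrees. A call has 1 to 12 rows; each row is the pose to reach, as a shift and turn from the pose commanded when the call began, along the tool's axes at that moment; what a row does not reach only later rows make up. A row lasts 1/12 s, in which the tool goes at most 41.7 mm and 7.16 degrees, less where a joint would pass 70% of its speed; a pose out of reach is approached as far as the arm can. A call with a gripper value outside its range is refused whole. The fingers move at their own pace and stop on an object; the grip force is fixed at half the most. Time passes only in rows, so rows that repeat a pose let the fingers close. It gives the time, the measured TCP pose, the force, the opening and the grip force at its end, in the units of the state.
- ctrl.get_obs(): the state, without advancing time (a new reading comes with each control period).
- ctrl.camera(name): name is "scene" or "top" or "wrist"; returns a dict with "img" (420x560x3 uint8, red, green, blue), "z_map" (420x560 float32, m along the optical axis (not along the pixel's ray), 0 where there is no reading), "fovy" (degrees; the focal length in pixels is half the picture's height over the tangent of half this angle, whatever the lens; pixels are square), "cx", "cy" (the principal point, pixels), "extrinsics" (4x4, takes a point from camera to world coordinates); the wrist camera has in their place "T_tool_cam" (4x4, takes a point from camera to tool coordinates, whose origin is the TCP and whose axes are the flange's). Camera axes: x right, y down, z forward; pixel columns grow to the right and rows downward; lengths in m; the calibration is good to about 2 mm. A picture is of the moment at which its call begins: read the wrist's pose just before it.
- ctrl.hand_in(): hands the job in; it is judged then, once.
The state is a dict: "time_s": time; "q": joint angles; "dq": joint speeds; "joint_efforts": joint torques, N m; "eef_pos": TCP position; "eef_rot": TCP orientation; "wrist_force": force on the tool from outside, world axes, zero at the start; "torque": the same for the moment, N m; "opening": opening from 0.0 (shut) to 1.0 (fully open); "grasp_force": force on a finger pad.
Only numpy, scipy, OpenCV 4.12 (cv2) and the standard library are available. Lean on these libraries where they do the work, as an engineer would, in place of code of your own. Each camera call takes 0.05 s, during which the arm holds its last target. There are 200 camera calls.

TASK

Close the pill box that stands on the brown paper sheet with the lid that belongs to it, while it stands there; the lid must be fully seated. Then grip that closed box by its walls, lift it and show its underside to the inspection glass: centred on the glass's axis, 90 mm off the face, underside square to the tilted face, lid still on, and finish there, holding it still in the gripper without letting go. Leave the other boxes, lids, crock and scoop where they are and do not touch the glass or its stand.

Things in the scene. Friction and masses are not known exactly. Their poses are not given: they have to be found in the camera images.
- box_large: Open pill box of pale bone, round, the largest, 60 mm across, 42 mm tall, upright walls 5 mm thick; mouth 50 mm across. Origin at the centre of its underside, z up. Starts upright on the slab without a lid. About 150 g.
- box_small: Open pill box of pale bone, round, the smallest, 44 mm across, 42 mm tall, upright walls 5 mm thick; mouth 34 mm across. Origin at the centre of its underside, z up. Starts upright on the slab without a lid. About 100 g.
- box_square: Open pill box of pale bone, square, 50 mm by 50 mm, sides along its x and y, 42 mm tall, upright walls 5 mm thick; mouth 40 mm by 40 mm. Origin at the centre of its underside, z up. Starts upright on the slab without a lid. About 130 g.
- lid_large: Lid of the large round box. Bone; lies knob up. Origin at the centre of the plug's underside, z up. Plug 0 to 8 mm up, tapered at its foot, 46 mm across; flange 8 to 14 mm, 58 mm across; round knob 16 mm across, 14 to 36 mm. Seated: plug in the mouth (2 mm play all round), flange on the rim, this origin 34 mm above the box's. About 60 g.
- lid_small: Lid of the small round box. Bone; lies knob up. Origin at the centre of the plug's underside, z up. Plug 0 to 8 mm up, tapered at its foot, 30 mm across; flange 8 to 14 mm, 42 mm across; round knob 16 mm across, 14 to 36 mm. Seated: plug in the mouth (2 mm play all round), flange on the rim, this origin 34 mm above the box's. About 40 g.
- lid_square: Lid of the square box, sides along its x and y; any quarter turn fits. Bone; lies knob up. Origin at the centre of the plug's underside, z up. Plug 0 to 8 mm up, stepped at its foot, 35.6 mm square; flange 8 to 14 mm, 48 mm square; round knob 16 mm across, 14 to 36 mm. Seated: plug in the mouth (2 mm play all round), flange on the rim, this origin 34 mm above the box's. About 50 g.
- sheet: Flat brown wrapping paper sheet, 120 mm square, fixed on the grey marble slab, thickness negligible. Origin at its centre on the slab's top, 20 mm above the bench (z 0.02). At the start one box stands at its centre; the other two stand about 150 mm to its left and right. The lids lie about 150 mm nearer the robot, over 80 mm apart.
- glass: Inspection glass on a fixed brass stand, on the left or the right of the slab: round foot 90 mm across, slim post, tilted glass on top. Origin at the centre of the foot's underside. It must not be touched.
- glass_face: The tilted round glass of the stand, 86 mm across its brass rim, 83 mm above the slab. Origin at the centre of its upper face; z is the square-on direction out of the face: it looks upward, leaning 0.4 rad (23 degrees) from vertical, towards the robot's side (the stand's yaw varies).
- crock: Brown stoneware crock, 104 mm across, 110 mm tall, on the other end of the slab from the glass. Origin at the centre of its underside. Bystander.
- scoop: Copper scoop lying on the slab at the left near the robot, about 165 mm long, pan 44 mm wide and 18 mm high. Origin at the neck between pan and handle; pan along +x. Bystander, as are the fixed cast-iron press (330 mm tall) at the left end of the slab, 600 mm left of the robot axis, and the fixed jade roller board (30 mm high) beyond the boxes.
- glass_view (a point): Point in the air on the glass's axis, 90 mm square out from the centre of its face: the centre of the box's underside belongs here. Its axes are the same as those of glass_face.
- box_large_rim (a point): Centre of the mouth of box_large, level with its rim, 42 mm above its underside.
- lid_large_seat (a point): Centre of the flange's underside of lid_large, 8 mm above its origin; meets the rim point when seated.
- box_small_rim (a point): Centre of the mouth of box_small, level with its rim, 42 mm above its underside.
- lid_small_seat (a point): Centre of the flange's underside of lid_small, 8 mm above its origin; meets the rim point when seated.
- box_square_rim (a point): Centre of the mouth of box_square, level with its rim, 42 mm above its underside.
- lid_square_seat (a point): Centre of the flange's underside of lid_square, 8 mm above its origin; meets the rim point when seated.
Not all that is in view belongs to the job. What is shaped like the lid_large but black or purple is not meant. Leave any turquoise look-alike of the box_square alone.

How it is judged:
By the outcome, as a careful person would: the job done as asked, in the order asked, and still so for the second after the job is handed in, while the arm keeps its last pose, push and grip.
It also fails if it takes over 53 s, if anything falls off the work surface, if the arm or the gripper's body presses on something with over 40 N, if the wrist force passes 120 N, or if a joint passes its speed limit or range.

## Working session

There is one attempt and no reset: what is moved stays moved. The work goes in short steps, Python scripts to look and compute and a tool call to move; the robot and the scene stay as the last step left them, time stands still between calls to the robot, and variables do not carry over. Pictures are saved under pics/ and viewed, at most 10 in all, crops included, and the job is handed in when it is done.

Besides the shell and the picture viewer there is one more tool, called by a JSON object that holds its "name" and its "arguments". servo_tool: Moves the arm, as the interface text tells. Its arguments: {"type":"object","properties":{"series":{"type":"string"}},"required":["series"]}

```bash
ls; mkdir -p pics
cat > h.py <<'E'
import numpy as np, cv2
from bench import ctrl
from scipy.spatial.transform import Rotation as R
def cam(n):
    o=ctrl.get_obs(); c=ctrl.camera(n); return o,c
def rot(q): return R.from_quat([q[1],q[2],q[3],q[0]])
def cloud(n,o,c):
    z=c['z_map']; H,W=z.shape; f=H/2/np.tan(np.radians(c['fovy'])/2)
    v,u=np.mgrid[:H,:W]
    P=np.stack([(u-c['cx'])/f*z,(v-c['cy'])/f*z,z],-1)
    if n=='wrist':
        T=c['T_tool_cam']; P=P@T[:3,:3].T+T[:3,3]
        P=P@rot(o['eef_rot']).as_matrix().T+o['eef_pos']
    else:
        T=c['extrinsics']; P=P@T[:3,:3].T+T[:3,3]
    P[z<=0]=np.nan
    return P
def save(n,img,x=1): cv2.imwrite('pics/'+n,cv2.resize(img[:,:,::-1],None,fx=x,fy=x,interpolation=cv2.INTER_CUBIC))
E
python3 - <<'E'
from h import *
o,c=cam('top'); np.savez('top.npz',P=cloud('top',o,c),img=c['img']); save('top.png',c['img'],1.4)
o2,d=cam('scene'); np.savez('scene.npz',P=cloud('scene',o2,d),img=d['img']); save('scene.png',d['img'],1.4)
print(o); print(c['extrinsics'],c['fovy'],c['cx'],c['cy'],d['extrinsics'])
E
```

```text
pics
{'time_s': 0.0, 'q': array([-1.46232079e+00,  1.81564405e-01,  1.60800092e+00, -7.30436123e-06,
        1.35379934e+00, -2.06282128e-01]), 'dq': array([-1.18589143e-04,  8.60464175e-04, -9.82182312e-04, -1.28955661e-03,
        1.18215921e-03, -2.45239474e-06]), 'joint_efforts': array([-1.08934379e-03, -4.44877803e+01, -3.51339555e+01, -4.08117430e-04,
        9.17873054e-03, -1.08505324e-05]), 'eef_pos': array([ 0.17798019, -0.54622739,  0.2553744 ]), 'eef_rot': array([-8.85117688e-04,  9.87640980e-01,  1.56730690e-01,  3.97496115e-05]), 'wrist_force': array([-0.04681482,  0.11537439, -0.51287493]), 'torque': array([ 0.00938958, -0.00973643,  0.00458614]), 'grasp_force': 0.0, 'opening': 1.0025459473320455}
[[ 8.85371450e-04 -9.97496743e-01  7.07068822e-02  3.65188105e-01]
 [-9.99964969e-01 -2.94608683e-04  8.36508715e-03 -4.45575345e-03]
 [-8.32331632e-03 -7.07118115e-02 -9.97462060e-01  1.25300087e+00]
 [ 0.00000000e+00  0.00000000e+00  0.00000000e+00  1.00000000e+00]] 44.86637200979473 282.58609003754214 212.16923755842043 [[ 0.42186804  0.69123839 -0.58669996  1.15617686]
 [ 0.90659384 -0.31395843  0.28198886 -0.31657967]
 [ 0.01072213 -0.65086066 -0.75912149  1.01745972]
 [ 0.          0.          0.          1.        ]]
```

View pics/top.png

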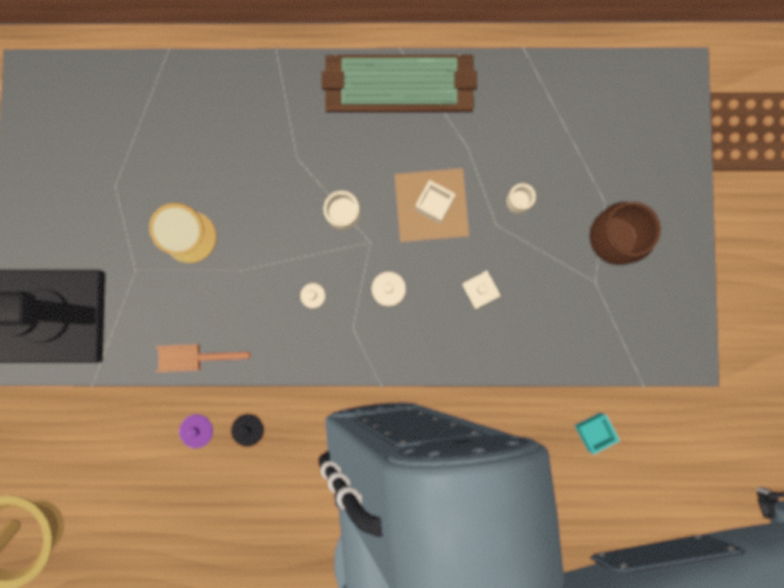

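View pics/scene.png

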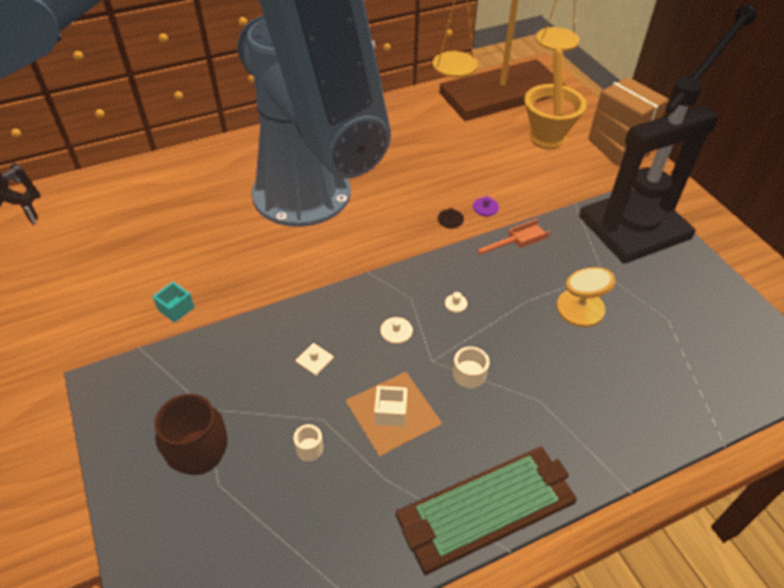

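The box on the brown sheet is the square bone box: top view (435,201), scene view (391,405). Both views are at 1.4x scale.

- **Possible boxes:** large round (341,208), small round (521,197), turquoise square (597,433). I choose the bone square at (435,201).
- **Possible lids:** large (389,288), small (313,295), black (247,430), purple (196,431). I choose the square one at (481,289).
- **Glass:** on the left at (177,229).

```bash
cat > m.py <<'E'
from h import *
def rect(P,img,px,zlo,zhi,r=30):
    u,v=px; s=np.s_[int(v)-r:int(v)+r,int(u)-r:int(u)+r]
    p=P[s]; m=(p[...,2]>zlo)&(p[...,2]<zhi); q=p[m]
    (cx,cy),(w,h),a=cv2.minAreaRect((q[:,:2]*1000).astype(np.float32))
    return (cx,cy),(w,h),a,np.median(q[:,2]),m.sum(), q[:,:2].mean(0)
E
python3 - <<'E'
from m import *
t=np.load('top.npz'); P,img=t['P'],t['img']; s=np.load('scene.npz'); Q=s['P']
print('box',rect(P,img,(435/1.4,201/1.4),.050,.072,24)); print('box sc',rect(Q,0,(391/1.4,400/1.4),.057,.068,24))
print('lid',rect(P,img,(481/1.4,289/1.4),.030,.045,20)); print('lid sc',rect(Q,0,(314/1.4,358/1.4),.030,.038,20))
for n,c,(u,v),r in(('top',P,(177,229),32),('sc',Q,(590,281),32)):
    u,v=int(u/1.4),int(v/1.4); p=c[v-r:v+r,u-r:u+r].reshape(-1,3); p=p[p[:,2]>.075]
    m=p.mean(0)
    for _ in range(5):
        U,S,V=np.linalg.svd(p-m,full_matrices=False); n=V[2]*np.sign(V[2,2]); d=(p-m)@n; k=abs(d)<.004; p=p[k]; m=p.mean(0)
    # circle centre via minEnclosing in plane
    e1=np.cross(n,[0,0,1]);e1/=np.linalg.norm(e1);e2=np.cross(n,e1)
    a=np.c_[(p-m)@e1,(p-m)@e2]; (x,y),rad=cv2.minEnclosingCircle((a*1000).astype(np.float32))
    el=cv2.fitEllipse(cv2.convexHull((a*1000).astype(np.float32)))
    print('glass',m,n,np.degrees(np.arccos(n[2])),np.degrees(np.arctan2(n[1],n[0])),m+(x*e1+y*e2)/1000,rad,el,m+(el[0][0]*e1+el[0][1]*e2)/1000,len(p))
save('crop.png',np.vstack([np.hstack([img[110:180,270:380]]),img[170:240,290:400]]),4)
E
```

```text
box ((614.1351318359375, -60.21942138671875), (49.85803985595703, 50.58977508544922), 61.32961654663086, np.float64(0.06135125790581919), np.int64(212), array([ 0.6137549 , -0.06001714]))
box sc ((614.6497802734375, -62.40966796875), (50.08820343017578, 52.72708511352539), 61.087646484375, np.float64(0.06125384764754538), np.int64(194), array([ 0.61547557, -0.06335282]))
lid ((464.45001220703125, -140.00033569335938), (47.2304573059082, 48.89619445800781), 26.563325881958008, np.float64(0.034653919787744236), np.int64(353), array([ 0.46411634, -0.13958482]))
lid sc ((464.9312438964844, -142.5523681640625), (51.30982971191406, 49.207794189453125), 29.04190444946289, np.float64(0.03383111732497568), np.int64(267), array([ 0.4681942 , -0.14310779]))
glass [0.55807213 0.36441284 0.10343147] [-0.3549565  -0.14548594  0.92349322] 22.55776888867179 -157.71275838791288 [0.55778929 0.36517141 0.10344226] 43.156761169433594 ((0.42168211936950684, 0.21167242527008057), (84.08324432373047, 84.79428100585938), 135.11163330078125) [0.55773134 0.36472888 0.10335026] 982
glass [0.56074436 0.36034084 0.10349989] [-0.35234312 -0.15838239  0.92237159] 22.724707797685983 -155.79552062202904 [0.55890558 0.36286017 0.10323008] 44.255062103271484 ((2.083129405975342, 1.4131059646606445), (84.4572525024414, 87.44869232177734), 126.43965148925781) [0.55870147 0.36170645 0.102954  ] 530
```

View pics/crop.png

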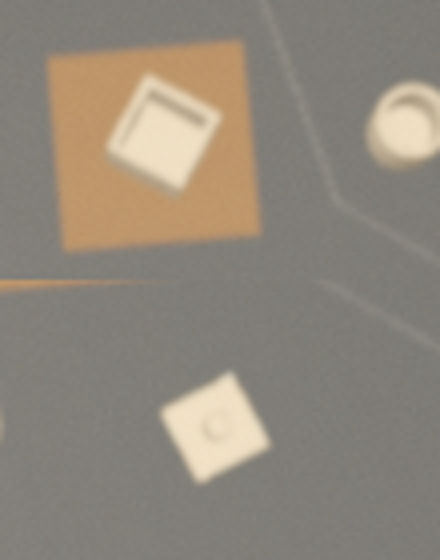

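```bash
cat >> h.py <<'E'
def down(h):  # tool pointing down, tool-y heading h deg
    a=np.radians(h); y=np.array([np.cos(a),np.sin(a),0]); z=np.array([0,0,-1.]); return R.from_matrix(np.c_[np.cross(y,z),y,z])
def go(p,Rt):
    o=ctrl.get_obs(); r=rot(o['eef_rot'])
    print('t',o['time_s'],'shift mm',np.round(r.inv().apply(np.array(p)-o['eef_pos'])*1000,1),'turn',np.round((r.inv()*Rt).as_rotvec(degrees=True),2),
     'from',np.round(o['eef_pos'],4),'F',np.round(o['wrist_force'],1),'op',round(float(o['opening']),3),'g',round(float(o['grasp_force']),1))
E
python3 -c "
from h import *
go([.4645,-.1405,.20],down(-62.5))"
```

```text
t 0.1 shift mm [ 398.1 -297.    56.1] turn [-0.09 -0.03 -9.46] from [ 0.178  -0.5463  0.2555] F [ 0.2 -0.5 -1. ] op 1.004 g 0.0
```

{"name": "servo_tool", "arguments": {"series": "0 0.033 -0.025 0.005 0 0 -1; 0 0.066 -0.05 0.01 0 0 -2; 0 0.1 -0.075 0.014 0 0 -3; 0 0.133 -0.099 0.019 0 0 -4; 0 0.166 -0.124 0.023 0 0 -5; 0 0.199 -0.149 0.028 0 0 -5; 0 0.232 -0.173 0.033 0 0 -6; 0 0.265 -0.198 0.037 0 0 -7; 0 0.298 -0.223 0.042 0 0 -8; 0 0.331 -0.247 0.047 0 0 -9; 0 0.365 -0.272 0.051 0 0 -9.5; 0 0.398 -0.297 0.056 0 0 -9.5"}}

```text
time_s: 1.1
eef_pos: [0.4649, -0.1398, 0.2002]
eef_rot: [0.0, 0.971, 0.238, 0.0]
wrist_force: [2.2, -0.5, -0.7]
opening: 0.502
grasp_force: 0.0
```

{"name": "servo_tool", "arguments": {"series": "0 0 0 0 0 0 0; 0 0 0 0 0 0 0; 0 0 0 0 0 0 0; 0 0 0 0 0 0 0"}}

```text
time_s: 1.43
eef_pos: [0.4636, -0.1427, 0.2004]
eef_rot: [0.0, 0.971, 0.237, -0.0]
wrist_force: [-0.2, -0.4, 0.2]
opening: 0.498
grasp_force: 0.0
```

Run:
```python
from m import *
o,c=cam('wrist'); P=cloud('wrist',o,c); save('w1.png',c['img'],1.4)
go([.4645,-.1405,.20],down(-62.5))
X=P.reshape(-1,3); near=np.hypot(X[:,0]-.4645,X[:,1]+.1405)<.05
def mr(q): return cv2.minAreaRect((q[:,:2]*1000).astype(np.float32)),q.mean(0),len(q)
print(mr(X[near&(X[:,2]>.030)&(X[:,2]<.038)])); print('knob',mr(X[near&(X[:,2]>.050)&(X[:,2]<.060)]))
```

```text
t 1.4833 shift mm [ 2.  -1.8  0.4] turn [ 0.01  0.01 -0.09] from [ 0.4636 -0.143   0.2004] F [ 0.1  0.4 -0.2] op 0.501 g 0.0
(((467.55255126953125, -140.48892211914062), (47.72047424316406, 48.008296966552734), 27.496023178100586), array([ 0.46863073, -0.14008203,  0.03251734]), 2855)
knob (((467.5418701171875, -140.3612060546875), (15.4906644821167, 14.688075065612793), 27.303834915161133), array([ 0.46793137, -0.14023531,  0.05416627]), 321)
```

View pics/w1.png

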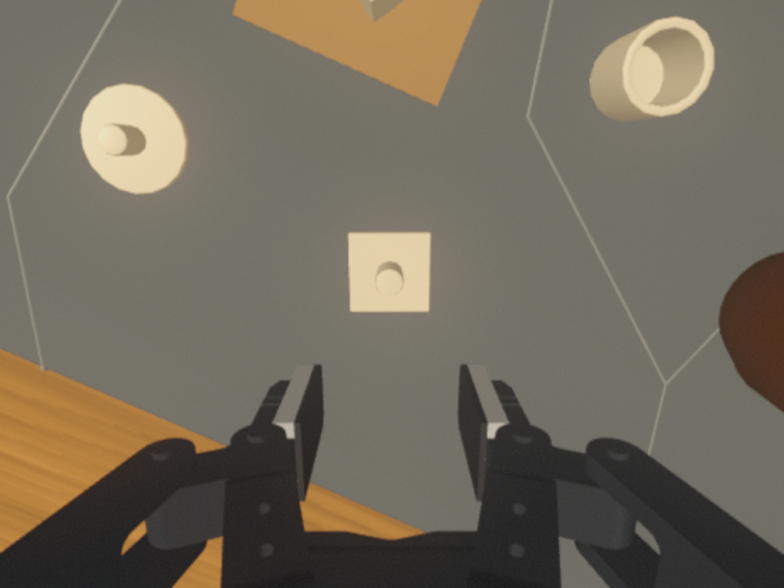

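The wrist view shows the square bone lid at (389,272) with its knob at (389,281), aligned with the gripper. The large lid is at (133,138) and the small box at (655,70). I'm descending onto the knob.

{"name": "servo_tool", "arguments": {"series": "0 0.002 0 0.025 0 0 0; 0 0.0047 -0.0005 0.055 0 0 0; 0 0.0047 -0.0005 0.085 0 0 0; 0 0.0047 -0.0005 0.11 0 0 0; 0 0.0047 -0.0005 0.125 0 0 0; 0 0.0047 -0.0005 0.133 0 0 0; 0 0.0047 -0.0005 0.137 0 0 0; 0 0.0047 -0.0005 0.137 0 0 0; 0 0.0047 -0.0005 0.137 0 0 0"}}

```text
time_s: 2.23
eef_pos: [0.4685, -0.14, 0.0643]
eef_rot: [0.001, 0.971, 0.237, 0.001]
wrist_force: [0.0, 0.9, -0.8]
opening: 0.5
grasp_force: 0.0
```

{"name": "servo_tool", "arguments": {"series": "1 0 0 0 0 0 0; 1 0 0 0 0 0 0; 1 0 0 0 0 0 0; 1 0 0 0 0 0 0; 1 0 0 0 0 0 0; 1 0 0 0 0 0 0; 1 0 0 0 0 0 0; 1 0 0 0 0 0 0"}}

```text
time_s: 2.9
eef_pos: [0.4688, -0.1395, 0.0646]
eef_rot: [0.001, 0.971, 0.238, 0.001]
wrist_force: [-2.1, 0.5, 6.6]
opening: 0.157
grasp_force: 58.5
```

{"name": "servo_tool", "arguments": {"series": "1 0 0 -0.004 0 0 0; 1 0 0 -0.012 0 0 0; 1 0 0 -0.025 0 0 0; 1 0 0 -0.045 0 0 0; 1 0 0 -0.07 0 0 0; 1 0 0 -0.095 0 0 0; 1 0 0 -0.115 0 0 0; 1 0 0 -0.13 0 0 0; 1 0 0 -0.135 0 0 0; 1 0 0 -0.135 0 0 0"}}

```text
time_s: 3.73
eef_pos: [0.4689, -0.1395, 0.2003]
eef_rot: [0.001, 0.971, 0.238, 0.001]
wrist_force: [0.3, -0.9, -0.2]
opening: 0.161
grasp_force: 58.5
```

```bash
python3 -c "
from h import *
go([.592,-.1005,.20],down(-28.7))"
```

```text
t 3.7333 shift mm [127.2  22.3   0.6] turn [  0.21  -0.06 -33.75] from [ 0.4689 -0.1395  0.2003] F [ 0.3 -0.9 -0.2] op 0.161 g 58.5
```

{"name": "servo_tool", "arguments": {"series": "1 0.006 0.001 0 0 0 -2; 1 0.018 0.003 0 0 0 -5; 1 0.035 0.006 0 0 0 -9; 1 0.055 0.01 0 0 0 -14; 1 0.075 0.013 0 0 0 -19; 1 0.092 0.016 0 0 0 -24; 1 0.107 0.019 0 0 0 -28; 1 0.118 0.021 0 0 0 -31; 1 0.125 0.022 0 0 0 -33; 1 0.127 0.022 0 0 0 -33.8; 1 0.127 0.022 0 0 0 -33.8; 1 0.127 0.022 0 0 0 -33.8"}}

```text
time_s: 4.73
eef_pos: [0.59, -0.0997, 0.1973]
eef_rot: [-0.001, 0.86, 0.51, -0.001]
wrist_force: [0.6, -0.7, -1.6]
opening: 0.155
grasp_force: 58.5
```

Run:
```python
from m import *
o,c=cam('wrist'); P=cloud('wrist',o,c); save('w2.png',c['img'],1.4); np.savez('w2.npz',P=P,img=c['img'])
go([.592,-.1005,.20],down(-28.7))
X=P.reshape(-1,3)
def mr(q): return cv2.minAreaRect((q[:,:2]*1000).astype(np.float32)),q.mean(0),len(q)
near=np.hypot(X[:,0]-.614,X[:,1]+.061)<.05
print('box',mr(X[near&(X[:,2]>.055)&(X[:,2]<.068)]))
n=np.hypot(X[:,0]-o['eef_pos'][0],X[:,1]-o['eef_pos'][1])<.045
q=X[n&(X[:,2]>.14)]; print(np.histogram(q[:,2],bins=np.arange(.14,.2,.003)))
```

```text
t 4.7833 shift mm [ 0.4  2.  -2.4] turn [-0.08  0.02 -0.02] from [ 0.5901 -0.0999  0.1976] F [-0.1 -0.8 -0.5] op 0.158 g 58.5
box (((616.9087524414062, -61.070960998535156), (49.750911712646484, 50.05936813354492), 61.18762969970703), array([ 0.6172948 , -0.06074123,  0.06031801]), 1916)
(array([   0,    0,    0,    0,    0,    0,   80,  326, 4013,   85,   87,
        162,  225,  288,  376, 1163,  323,  304,  328]), array([0.14 , 0.143, 0.146, 0.149, 0.152, 0.155, 0.158, 0.161, 0.164,
       0.167, 0.17 , 0.173, 0.176, 0.179, 0.182, 0.185, 0.188, 0.191,
       0.194, 0.197]))
```

View pics/w2.png

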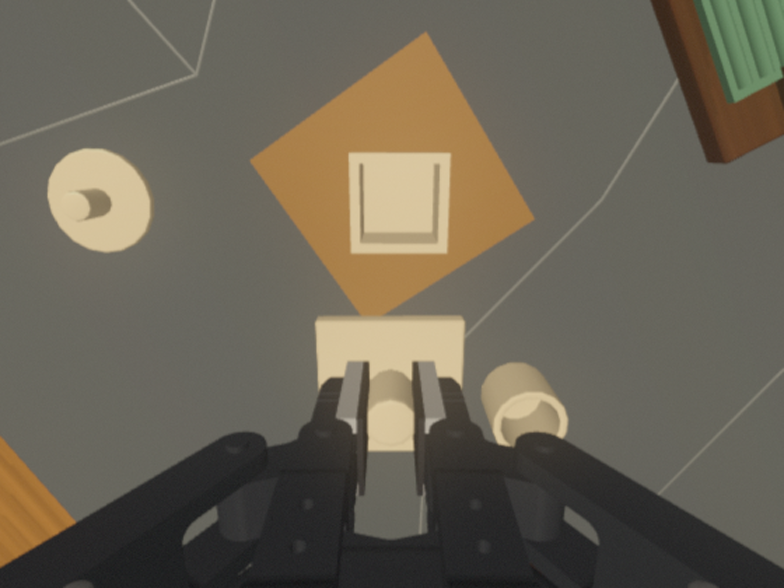

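The lid sits level between the pads, front edge at row 317, and square with the box at (399,203). Next I get the lid-to-box offset in tool axes.

Run:
```python
from m import *
P=np.load('w2.npz')['P'].reshape(-1,3); o=ctrl.get_obs(); r=rot(o['eef_rot'])
T=r.inv().apply(P-o['eef_pos'])
near=np.hypot(P[:,0]-.614,P[:,1]+.061)<.05
def ext(q):
    (c,s,a)=cv2.minAreaRect((q[:,:2]*1000).astype(np.float32)); return np.round(c,2),np.round(s,2),round(a,2),np.round(np.percentile(q[:,:2]*1000,[.3,99.7],axis=0),1),np.round(q[:,2].mean()*1000,1)
print('box',ext(T[near&(P[:,2]>.057)&(P[:,2]<.066)]))
f=T[(abs(T[:,0])<.05)&(abs(T[:,1])<.03)&(P[:,2]>.163)&(P[:,2]<.168)]; print('lid',ext(f))
fr=f[(f[:,0]>.0)]; 
for a in (5,10,15,20): 
    g=f[abs(f[:,0]*1000-a)<1.5]; print(a,g[:,1].min()*1000,g[:,1].max()*1000)
for b in (-15,-8,0,8,15):
    g=f[abs(f[:,1]*1000-b)<1.5]; print('y',b,g[:,0].max()*1000,g[:,2].mean()*1000)
for a in (5,12,20): print('x',a,f[abs(f[:,0]*1000-a)<2][:,2].mean()*1000)
```

```text
box (array([47.  ,  5.06]), array([49.75, 50.06]), 0.09, array([[ 22.7, -19.9],
       [ 71.8,  30. ]]), np.float64(137.1))
lid (array([-2.34,  0.7 ]), array([48.22, 48.87]), 89.66, array([[-26. , -23.2],
       [ 22. ,  24.4]]), np.float64(32.5))
5 -22.97513957975801 24.551389566388295
10 -23.177215815739267 24.24611400794359
15 -23.012601121754138 24.549979470617124
20 -23.338673810302108 24.38882582993455
y -15 21.891342713361876 32.47699023288365
y -8 21.835748215182825 32.45931110345527
y 0 22.01075634009258 32.46998849144544
y 8 21.711746840487088 32.49409136927195
y 15 21.974688177641088 32.563717195397984
x 5 32.40693273260652
x 12 32.46764362100624
x 20 32.66637461082575
```

{"name": "servo_tool", "arguments": {"series": "1 0.006 0.001 0 0 0 0; 1 0.018 0.002 0 0 0 0; 1 0.032 0.003 0.004 0 0 0; 1 0.043 0.004 0.015 0 0 0; 1 0.048 0.0044 0.032 0 0 0; 1 0.0492 0.0044 0.05 0 0 0; 1 0.0492 0.0044 0.064 0 0 0; 1 0.0492 0.0044 0.073 0 0 0; 1 0.0492 0.0044 0.078 0 0 0; 1 0.0492 0.0044 0.078 0 0 0; 1 0.0492 0.0044 0.078 0 0 0"}}

```text
time_s: 5.7
eef_pos: [0.6186, -0.0586, 0.1205]
eef_rot: [0.0, 0.86, 0.51, 0.0]
wrist_force: [-0.1, -0.8, -0.1]
opening: 0.159
grasp_force: 58.5
```

Run:
```python
from m import *
o,c=cam('wrist'); P=cloud('wrist',o,c); save('w3.png',c['img'],1.4); P=P.reshape(-1,3); r=rot(o['eef_rot'])
s=ctrl.camera('scene'); Q=cloud('scene',o,s); u,v=int(391/1.4),int(390/1.4); save('s3.png',s['img'][v-60:v+40,u-60:u+60],5)
T=r.inv().apply(P-o['eef_pos'])*1000; Q=r.inv().apply(Q.reshape(-1,3)-o['eef_pos'])*1000
print(o['eef_pos'],o['wrist_force'])
for n,A in(('w',T),('s',Q)):
    m=(abs(A[:,0])<45)&(abs(A[:,1])<45); A=A[m]
    for nm,lo,hi in(('flange',30,38),('rim',54,64)):
        B=A[(A[:,2]>lo)&(A[:,2]<hi)]; print(n,nm,len(B),np.round(np.percentile(B,[.5,50,99.5],axis=0),1).tolist())
```

```text
[ 0.61857056 -0.05863905  0.12045711] [-0.09771034 -0.7513481  -0.09064537]
w flange 4434 [[-26.0, -23.0, 30.6], [13.2, 0.7, 32.2], [21.8, 24.4, 37.1]]
w rim 1197 [[14.0, -25.0, 58.2], [19.9, -0.4, 60.0], [22.6, 24.6, 63.9]]
s flange 169 [[-28.3, -23.5, 30.0], [-5.2, 12.2, 31.3], [19.0, 24.5, 36.8]]
s rim 88 [[-30.1, -8.0, 54.8], [-3.2, 20.4, 59.3], [19.7, 25.2, 63.5]]
```

View pics/w3.png

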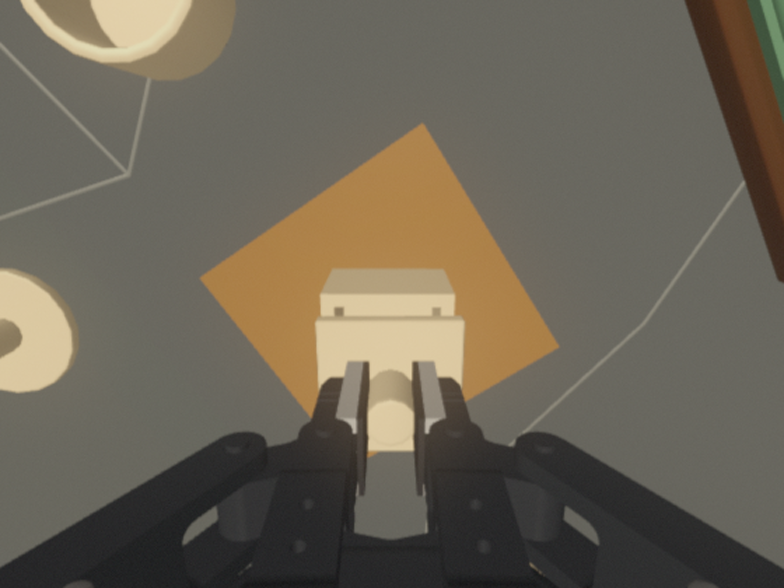

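The wrist view shows the lid flange, front edge row 317, above the box rim, front edge near row 293. Offsets are under 1 mm, so I'm descending.

{"name": "servo_tool", "arguments": {"series": "1 -0.0003 -0.0007 0.003 0 0 0; 1 -0.0003 -0.0007 0.006 0 0 0; 1 -0.0003 -0.0007 0.009 0 0 0; 1 -0.0003 -0.0007 0.012 0 0 0; 1 -0.0003 -0.0007 0.014 0 0 0; 1 -0.0003 -0.0007 0.016 0 0 0; 1 -0.0003 -0.0007 0.018 0 0 0; 1 -0.0003 -0.0007 0.0195 0 0 0; 1 -0.0003 -0.0007 0.0205 0 0 0; 1 -0.0003 -0.0007 0.0215 0 0 0; 1 -0.0003 -0.0007 0.0215 0 0 0"}}

```text
time_s: 6.72
eef_pos: [0.6176, -0.0588, 0.0988]
eef_rot: [0.0, 0.86, 0.51, 0.0]
wrist_force: [0.4, 0.3, 0.7]
opening: 0.159
grasp_force: 58.5
```

{"name": "servo_tool", "arguments": {"series": "1 0 0 0.0005 0 0 0; 1 0 0 0.001 0 0 0; 1 0 0 0.001 0 0 0; 1 0 0 0.001 0 0 0"}}

```text
time_s: 7.05
eef_pos: [0.6178, -0.0589, 0.0987]
eef_rot: [0.0, 0.86, 0.51, 0.0]
wrist_force: [-1.8, 0.4, 5.3]
opening: 0.155
grasp_force: 59.1
```

{"name": "servo_tool", "arguments": {"series": "0.4 0 0 -0.001 0 0 0; 0.3 0 0 -0.001 0 0 0; 0.2 0 0 -0.001 0 0 0; 0.1 0 0 -0.001 0 0 0; 0 0 0 -0.005 0 0 0; -0.5 0 0 -0.015 0 0 0; -1 0 0 -0.03 0 0 0; -1 0 0 -0.05 0 0 0; -1 0 0 -0.07 0 0 0; -1 0 0 -0.085 0 0 0; -1 0 0 -0.09 0 0 0; -1 0 0 -0.09 0 0 0"}}

```text
time_s: 8.05
eef_pos: [0.6187, -0.0591, 0.1904]
eef_rot: [0.002, 0.86, 0.51, 0.001]
wrist_force: [0.9, -0.3, -0.0]
opening: 0.999
grasp_force: 0.0
```

Run:
```python
from m import *
o,c=cam('wrist'); P=cloud('wrist',o,c); save('w4.png',c['img'],1.4); P=P.reshape(-1,3); r=rot(o['eef_rot'])
T=r.inv().apply(P-o['eef_pos'])*1000
print(o['eef_pos'],o['opening'])
near=(abs(T[:,0])<40)&(abs(T[:,1])<32)
q=T[near]; 
z=o['eef_pos'][2]*1000-q[:,2]; print(np.histogram(z,bins=np.arange(15,100,3)))
def ext(q): (c,s,a)=cv2.minAreaRect((q[:,:2]).astype(np.float32)); return np.round(c,2),np.round(s,2),round(a,2),q[:,2].mean(),len(q)
f=(z>63)&(z<71); print('flange',ext(q[f]),q[f,2].min(),q[f,2].max()); k=(z>84)&(z<94); print('knob',ext(q[k]))
A=np.c_[q[f,:2],np.ones(f.sum())]; print('tilt',np.linalg.lstsq(A,q[f,2],rcond=None)[0])
```

```text
[ 0.61873259 -0.05907609  0.19042605] 0.9994298209610712
(array([  45, 2157,   82,   17,   52,   60,   29,   41,   62,   58,   27,
         53,   66,   67,  100,  227,  781, 2945,   26,   28,   27,   30,
         29,   41,  400,    2,    0,    0]), array([15, 18, 21, 24, 27, 30, 33, 36, 39, 42, 45, 48, 51, 54, 57, 60, 63,
       66, 69, 72, 75, 78, 81, 84, 87, 90, 93, 96, 99]))
flange (array([-2.49, -0.7 ]), array([47.94, 48.16]), 0.21, np.float64(123.88380076236761), 3742) 119.46088245647978 127.37760501209084
knob (array([-2.5 , -0.56]), array([15.17, 15.41]), 45.02, np.float64(102.22280791809968), 443)
tilt [5.62131285e-03 4.18252707e-03 1.23890261e+02]
```

View pics/w4.png

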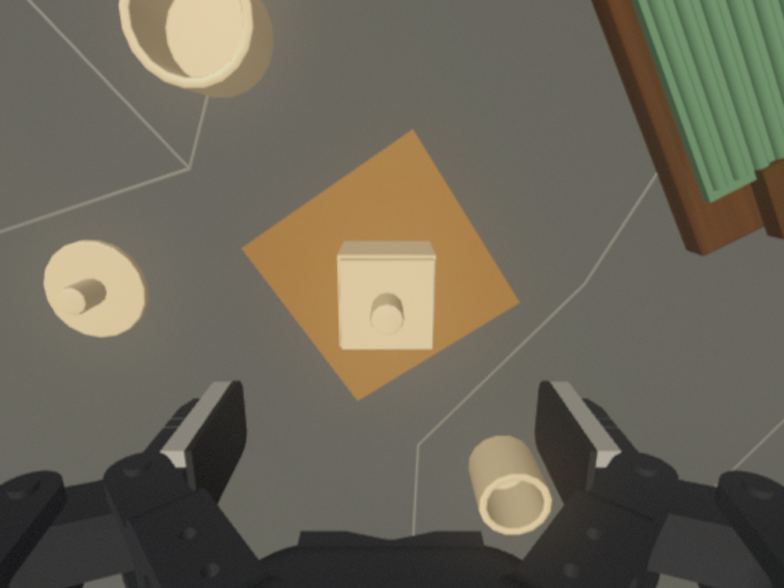

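The lid is seated flush: flange top at about 66.5 mm, level, with the knob at (387,317). Now I go down to grip the box walls, with pads on opposite flat sides.

{"name": "servo_tool", "arguments": {"series": "-1 -0.001 -0.001 0.015 0 0 0; -1 -0.002 -0.001 0.04 0 0 0; -1 -0.002 -0.001 0.065 0 0 0; -1 -0.002 -0.001 0.09 0 0 0; -1 -0.002 -0.001 0.11 0 0 0; -1 -0.002 -0.001 0.123 0 0 0; -1 -0.002 -0.001 0.132 0 0 0; -1 -0.002 -0.001 0.137 0 0 0; -1 -0.002 -0.001 0.139 0 0 0; -1 -0.002 -0.001 0.139 0 0 0"}}

```text
time_s: 8.93
eef_pos: [0.6161, -0.0601, 0.0492]
eef_rot: [0.0, 0.86, 0.51, 0.0]
wrist_force: [-0.2, 0.6, 0.1]
opening: 0.998
grasp_force: 0.0
```

{"name": "servo_tool", "arguments": {"series": "-0.5 0 0 0 0 0 0; -0.2 0 0 0 0 0 0; 0 0 0 0 0 0 0; 0.2 0 0 0 0 0 0; 1 0 0 0 0 0 0; 1 0 0 0 0 0 0; 1 0 0 0 0 0 0; 1 0 0 0 0 0 0; 1 0 0 0 0 0 0; 1 0 0 0 0 0 0"}}

```text
time_s: 9.77
eef_pos: [0.6166, -0.0603, 0.0501]
eef_rot: [0.001, 0.86, 0.51, 0.001]
wrist_force: [-0.6, -0.0, 5.7]
opening: 0.577
grasp_force: 63.2
```

{"name": "servo_tool", "arguments": {"series": "1 0 0 -0.003 0 0 0; 1 0 0 -0.01 0 0 0; 1 0 0 -0.022 0 0 0; 1 0 0 -0.04 0 0 0; 1 0 0 -0.065 0 0 0; 1 0 0 -0.095 0 0 0; 1 0 0 -0.125 0 0 0; 1 0 0 -0.155 0 0 0; 1 0 0 -0.18 0 0 0; 1 0 0 -0.2 0 0 0; 1 0 0 -0.21 0 0 0; 1 0 0 -0.21 0 0 0"}}

```text
time_s: 10.77
eef_pos: [0.6169, -0.0604, 0.2626]
eef_rot: [0.002, 0.86, 0.51, 0.002]
wrist_force: [0.3, 0.8, -1.6]
opening: 0.574
grasp_force: 62.5
```

```bash
cat >> h.py <<'E'
def N(yaw): a=np.radians(yaw); return np.array([np.sin(.4)*np.cos(a),np.sin(.4)*np.sin(a),np.cos(.4)])
def tilt(n,R0): # minimal rotation of R0 bringing tool z to -n
    z=R0.as_matrix()[:,2]; ax=np.cross(z,-n); s=np.linalg.norm(ax); return R.from_rotvec(ax/s*np.arctan2(s,z@-n))*R0
E
python3 - <<'E'
from h import *
n=N(-157); G=np.array([.558,.3635,.1033]); p=G+.18*n; print(p)
go(p,tilt(n,down(-28.7)))
E
```

```text
[0.49347693 0.33611158 0.26909098]
t 10.7667 shift mm [ 288.7 -298.5   -7.8] turn [-13.89  17.91   0.08] from [ 0.6169 -0.0604  0.2626] F [ 0.3  0.8 -1.6] op 0.574 g 62.5
```

{"name": "servo_tool", "arguments": {"series": "1 0.006 -0.006 0 0 0 0; 1 0.017 -0.018 0 -1 1 0; 1 0.037 -0.039 -0.001 -2 2.5 0; 1 0.063 -0.066 -0.002 -3 4 0; 1 0.092 -0.095 -0.002 -4.4 5.7 0; 1 0.121 -0.125 -0.003 -5.8 7.5 0; 1 0.15 -0.155 -0.004 -7.2 9.3 0; 1 0.178 -0.184 -0.005 -8.6 11 0; 1 0.206 -0.213 -0.006 -10 13 0; 1 0.231 -0.239 -0.006 -11.2 14.5 0; 1 0.251 -0.26 -0.007 -12.3 16 0; 1 0.263 -0.272 -0.007 -13 16.9 0"}}

```text
time_s: 11.77
eef_pos: [0.4995, 0.3039, 0.2631]
eef_rot: [0.021, 0.845, 0.502, 0.182]
wrist_force: [-0.2, 0.3, -2.1]
opening: 0.577
grasp_force: 62.6
```

Run:
```python
from h import *
n=N(-157); G=np.array([.558,.3635,.1033]); p=G+.18*n
go(p,tilt(n,down(-28.7)))
```

```text
t 11.7667 shift mm [ 26.7 -19.7  -2.8] turn [-1.45  1.12  0.08] from [0.4995 0.3039 0.2631] F [-0.2  0.3 -2.1] op 0.577 g 62.6
```

{"name": "servo_tool", "arguments": {"series": "1 0.009 -0.007 -0.001 -0.4 0.4 0; 1 0.018 -0.013 -0.002 -1 0.8 0; 1 0.024 -0.018 -0.003 -1.4 1.1 0; 1 0.0267 -0.0197 -0.003 -1.5 1.1 0; 1 0.0267 -0.0197 -0.003 -1.5 1.1 0; 1 0.0267 -0.0197 -0.003 -1.5 1.1 0"}}

```text
time_s: 12.27
eef_pos: [0.4968, 0.3331, 0.2711]
eef_rot: [0.028, 0.843, 0.499, 0.197]
wrist_force: [1.2, 0.0, -1.5]
opening: 0.579
grasp_force: 62.5
```

```bash
cat > g.py <<'E'
from h import *
def glass(p):
    m=p.mean(0)
    for _ in range(6):
        n=np.linalg.svd(p-m,full_matrices=False)[2][2]; n*=np.sign(n[2]); p=p[abs((p-m)@n)<.0035]; m=p.mean(0)
    e1=np.cross(n,[0,0,1]);e1/=np.linalg.norm(e1);e2=np.cross(n,e1)
    a=(np.c_[(p-m)@e1,(p-m)@e2]*1000).astype(np.float32); el=cv2.fitEllipse(cv2.convexHull(a)); (x,y),r=cv2.minEnclosingCircle(a)
    print('glass n',n.round(4),'tilt',np.degrees(np.arccos(n[2])).round(2),'yaw',np.degrees(np.arctan2(n[1],n[0])).round(2),'c_el',(m+(el[0][0]*e1+el[0][1]*e2)/1000).round(4),np.round(el[1],1),'c_mec',(m+(x*e1+y*e2)/1000).round(4),round(r,1),len(p))
E
python3 - <<'E'
from g import *
o,c=cam('wrist'); W=cloud('wrist',o,c); save('w5.png',c['img'],1.4)
n=N(-157); G=np.array([.558,.3635,.1033]); go(G+.18*n,tilt(n,down(-28.7)))
r=rot(o['eef_rot'])
for nm in('wrist','top','scene'):
    if nm!='wrist': o,c=cam(nm); W=cloud(nm,o,c); save(nm+'5.png',c['img'],1.4)
    X=W.reshape(-1,3); d=X-G; h=d@n; s=np.linalg.norm(d-h[:,None]*n,axis=1)
    q=X[(abs(h)<.012)&(s<.05)]; print(nm,len(q))
    if len(q)>50: glass(q)
    T=r.inv().apply(X-o['eef_pos'])*1000
    b=T[(abs(T[:,0])<34)&(abs(T[:,1])<30)]
    print(' hist z',np.histogram(b[:,2],bins=np.arange(-50,60,5))[0].tolist())
    for lab,lo,hi in(('flange',-22,-15.5),('knob',-46,-37)):
        f=b[(b[:,2]>lo)&(b[:,2]<hi)]
        if len(f)>20: print(' ',lab,len(f),np.round(np.percentile(f,[1,50,99],axis=0),1).tolist())
E
```

```text
t 12.3167 shift mm [ 0.6 -5.1  1.2] turn [ 0.25  0.05 -0.04] from [0.497  0.3329 0.2713] F [ 0.1 -0.7 -1.6] op 0.577 g 62.5
wrist 6552
glass n [-0.3578 -0.1361  0.9238] tilt 22.51 yaw -159.17 c_el [0.5607 0.366  0.102 ] [81.3 85.8] c_mec [0.5601 0.3647 0.1015] 42.8 6518
 hist z [2912, 1041, 1025, 1041, 992, 773, 12881, 2547, 1417, 931, 775, 686, 585, 537, 478, 440, 192, 0, 0, 0, 0]
  flange 11925 [[-15.9, -26.2, -21.1], [7.6, -0.3, -16.3], [22.7, 26.6, -15.5]]
  knob 2092 [[1.7, -29.4, -45.9], [16.9, -0.4, -42.3], [18.0, 29.4, -37.1]]
top 679
glass n [-0.3644 -0.1485  0.9193] tilt 23.17 yaw -157.83 c_el [0.5579 0.3644 0.1032] [83.3 84.6] c_mec [0.5577 0.3647 0.1032] 42.9 558
 hist z [14, 3, 0, 0, 4, 14, 56, 24, 10, 7, 13, 9, 12, 7, 8, 8, 0, 0, 0, 0, 0]
  flange 64 [[-24.8, 0.1, -21.3], [-19.8, 13.4, -18.7], [22.5, 24.0, -15.7]]
scene 606
glass n [-0.355  -0.1559  0.9218] tilt 22.81 yaw -156.29 c_el [0.5582 0.3623 0.1027] [84.  85.9] c_mec [0.5579 0.3624 0.1026] 43.7 505
 hist z [6, 3, 0, 1, 1, 9, 92, 35, 26, 27, 27, 25, 32, 23, 41, 26, 3, 0, 0, 0, 0]
  flange 95 [[-27.0, -22.9, -20.8], [-16.6, 1.9, -18.5], [20.5, 24.0, -16.0]]
```

View pics/scene5.png

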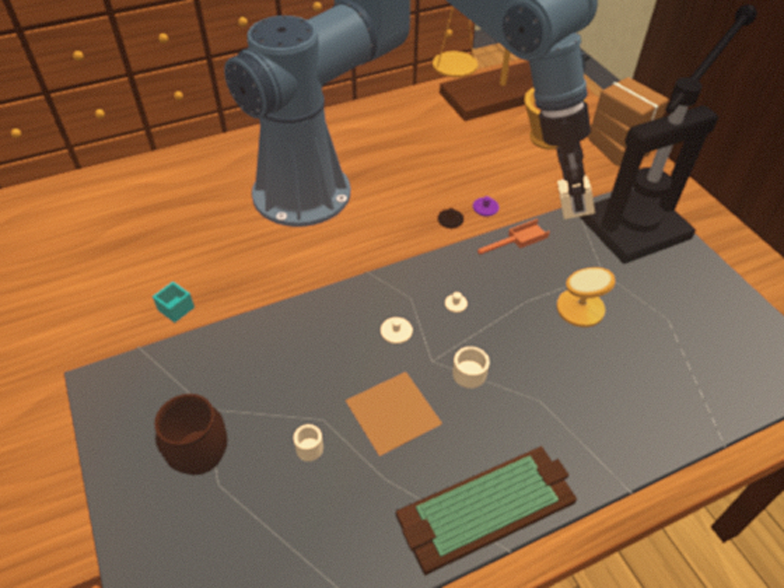

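The scene view shows the closed box held at (577,196) above the glass at (590,281), and everything else is undisturbed. Now the final approach along the glass axis.

```bash
cat > fin.py <<'E'
from h import *
n=N(-157.7); G=np.array([.5585,.364,.103]); Rt=tilt(n,down(-28.7)); x=Rt.as_matrix()[:,0]
go(G+.12*n+.0018*x,Rt)
E
python3 fin.py
```

```text
t 12.4167 shift mm [ 3.2 -6.2 62. ] turn [ 0.07 -0.14 -0.12] from [0.4973 0.3327 0.2717] F [-0.2  0.2 -1.4] op 0.572 g 62.5
```

{"name": "servo_tool", "arguments": {"series": "1 0.001 -0.001 0.003 0 0 0; 1 0.002 -0.003 0.009 0 0 0; 1 0.003 -0.005 0.017 0 -0.1 -0.1; 1 0.0032 -0.0062 0.026 0.1 -0.1 -0.1; 1 0.0032 -0.0062 0.035 0.1 -0.1 -0.1; 1 0.0032 -0.0062 0.044 0.1 -0.1 -0.1; 1 0.0032 -0.0062 0.051 0.1 -0.1 -0.1; 1 0.0032 -0.0062 0.057 0.1 -0.1 -0.1; 1 0.0032 -0.0062 0.06 0.1 -0.1 -0.1; 1 0.0032 -0.0062 0.062 0.1 -0.1 -0.1; 1 0.0032 -0.0062 0.062 0.1 -0.1 -0.1; 1 0.0032 -0.0062 0.062 0.1 -0.1 -0.1"}}

```text
time_s: 13.42
eef_pos: [0.516, 0.3485, 0.2147]
eef_rot: [0.028, 0.843, 0.5, 0.197]
wrist_force: [0.8, -0.1, -2.1]
opening: 0.575
grasp_force: 62.5
```

{"name": "servo_tool", "arguments": {"series": "1 0 0 0 0 0 0; 1 0 0 0 0 0 0; 1 0 0 0 0 0 0; 1 0 0 0 0 0 0"}}

```text
time_s: 13.75
eef_pos: [0.5159, 0.3485, 0.2148]
eef_rot: [0.028, 0.843, 0.5, 0.197]
wrist_force: [-0.7, -0.5, -1.7]
opening: 0.573
grasp_force: 62.5
```

```bash
python3 fin.py
python3 - <<'E'
from h import *
n=N(-157.7); G=np.array([.5585,.364,.103])
for nm in('top','scene'):
    o,c=cam(nm); r=rot(o['eef_rot']); X=cloud(nm,o,c).reshape(-1,3)
    T=r.inv().apply(X-o['eef_pos'])*1000; b=T[(abs(T[:,0])<34)&(abs(T[:,1])<30)]
    f=b[(b[:,2]>-22)&(b[:,2]<-15.5)]; print(nm,'flange',len(f),np.round(np.percentile(f,[1,50,99],axis=0),1).tolist())
    w=b[(b[:,2]>-10)&(b[:,2]<45)&(abs(b[:,0])>19)]; print(' walls',len(w),np.round(np.percentile(w,[1,50,99],axis=0),1).tolist())
    save(nm+'6.png',c['img'][120:260,340:500] if nm=='scene' else c['img'],4 if nm=='scene' else 1.4)
E
```

```text
t 13.75 shift mm [-0.8  0.3  0.6] turn [-0.   -0.11  0.03] from [0.5159 0.3485 0.2148] F [-0.7 -0.5 -1.7] op 0.573 g 62.5
top flange 56 [[-24.9, 1.7, -21.9], [-19.7, 14.1, -18.7], [22.6, 23.8, -15.9]]
 walls 40 [[-25.9, -13.5, -9.7], [-21.1, 23.5, 12.4], [23.9, 24.4, 26.9]]
scene flange 87 [[-27.1, -21.2, -21.0], [-17.4, 6.6, -18.4], [20.0, 24.6, -15.8]]
 walls 83 [[-27.9, -17.4, -9.5], [-22.3, 23.4, 8.8], [22.0, 27.9, 28.8]]
```

View pics/scene6.png

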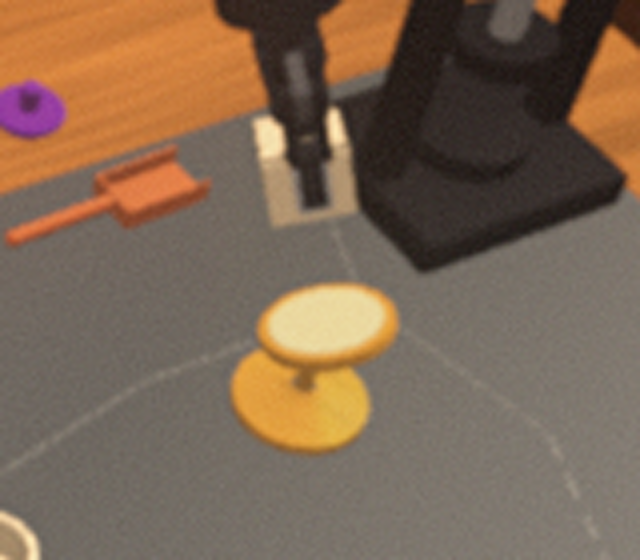

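The view shows the closed box, lid on, at (305,170) above the glass at (328,325), clear of stand and press. The measured pose is within 1 mm and 0.1° of my target, and the arm is still.

```bash
python3 -c "
from bench import ctrl
print(ctrl.hand_in())"
```

```text
the job is handed in; nothing more can be done
None
```

I closed the square box on the sheet with its lid fully seated, then handed in with the arm holding it still, underside square to the glass about 90 mm off its face, within about 1 mm of my target (camera calibration about 2 mm).

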